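Lay out the parts of a vessel head on their silhouette pads

TASK

Put each of the four parts taken off the vessel head on the pad that shows its silhouette: the pressure sensor on the blue disc, the coupling on the red hexagon, the connector hood on the grey rectangle and the yellow wing nut on the yellow wing shape. Stand each one upright and centred within about a centimetre, with the hood and the wing nut turned to line up with their silhouettes (either way round), and set them down gently, never dropping them. Leave the white jar and the copper tee where they are.

Things in the scene. Friction and masses are not known exactly. Their poses are not given: they have to be found in the camera images.
- sensor_mid (a point): Loose pressure sensor standing upright, 66 mm tall, 0.25 kg: steel foot disc 56 mm across and 8 mm high, above it a round body 42 mm across up to 48 mm with a wide blue band, and a brass plug 18 mm across on top. The point is on its axis half-way up, 33 mm above its underside; z axis up; it is round, yaw means nothing.
- coupling_mid (a point): Loose steel quick coupling standing upright, 66 mm tall, 0.22 kg: hexagonal foot 46 mm over corners and 12 mm high, red bands below and above a round collar 38 mm across (from 24 to 46 mm up), and a stub 22 mm across on top. The point is on its axis half-way up, 33 mm above its underside; z axis up; its yaw does not matter.
- hood_mid (a point): Loose grey rectangular connector hood, a block 84 (x) by 44 (y) by 54 (z) mm, 0.24 kg, contact face with ten dark holes upward. The point is at its centre, 27 mm above its underside; x axis along its length, z axis up; looks the same after a half turn.
- wingnut_mid (a point): Loose large yellow wing nut standing on its hub, 0.16 kg: round hub 30 mm across and 36 mm high, two wings 7 mm thick spread along its x axis, 90 mm over the wing tips, which rise to 49 mm. The point is on the hub axis, 24.5 mm above its underside; z axis up; x axis along the wings; it looks the same after a half turn. It can be gripped on the hub, fingers closing along its y axis.
- pad_sensor_top (a point): Fixed black pad 84 by 84 mm, 4 mm high, with a blue disc 60 mm across painted on it: the sensor's place. The point is the centre of the disc on the pad's top face, 4 mm above the bench; z axis up.
- pad_coupling_top (a point): Fixed black pad 84 by 84 mm, 4 mm high, with a red hexagon 50 mm over corners: the coupling's place. The point is the centre of the hexagon on the pad's top face, 4 mm above the bench; z axis up.
- pad_hood_top (a point): Fixed black pad 110 (x) by 72 (y) mm, 4 mm high, with a light grey rectangle 88 (x) by 48 (y) mm: the hood's place. The point is the centre of the rectangle on the pad's top face, 4 mm above the bench; x axis along the rectangle's length, z up.
- pad_wingnut_top (a point): Fixed black pad 112 (x) by 70 (y) mm, 4 mm high, with a yellow wing-nut silhouette, a disc 34 mm across on a bar 92 (x) by 11 (y) mm: the wing nut's place. The point is the centre of the disc on the pad's top face, 4 mm above the bench; x axis along the bar, z up.
- jar_mid (a point): Bystander: closed white plastic jar with a green lid, 52 mm across, 58 mm tall, loose, to be left alone. The point is on its axis 29 mm above its underside.
- tee_mid (a point): Bystander: copper pipe tee lying on its run (74 mm long along its x axis, 36 mm across), branch pointing up to 54 mm, loose, to be left alone. The point is 27 mm above its underside, on the branch's axis.
Things that resemble listed ones, but are neither listed nor needed, are in the scene too. What is shaped like the part that bears wingnut_mid but green is not meant.

How it is judged:
By the outcome, as a careful person would: the job done as asked, in the order asked, and still so for the second after the job is handed in, with the robot touching nothing.
It also fails if it takes over 112 s, if anything falls off the work surface, if the arm or the gripper's body presses on something with over 40 N, if the wrist force passes 120 N, or if a joint passes its speed limit or range.

ROBOT

A 7-joint arm with a two-finger parallel gripper is mounted at the origin on the work surface. World frame = base frame: x ahead of the robot, y to its left, z up, the work surface at z = 0. Lengths are in mm, angles in rad, forces in N, time in s.
With the tool pointing down it reaches from about 400 to 875 mm from the base axis. Payload 4.4 kg.
Tool frame: the origin (TCP) lies at the very end of the fingers, on their centre line; the grasp point (between the pads) lies 19 mm behind it; z points along the fingers, y is the line along which they close (so a half turn about z gives the same grasp; the last joint's range is limited). The gripper opens to 85 mm and grips with 20 to 120 N. Pads are 22 mm wide; open, the fingers measure 114 mm over their backs; the gripper's body (76 mm by 85 mm) begins 54 mm behind the grasp point. The pads swing forward as they close: fully open they stand 13 mm farther back than shut.
Start: joints at [1.091, 0.628, 0.038, 1.517, -0.027, 0.996, -0.02], TCP at [261.388, -595.142, 231.313] pointing down, gripper open.
Joint ranges: [-3.06, 3.06], [-0.37, 2.12], [-1.25, 1.32], [0.18, 2.47], [-1.1, 4.24], [0.23, 1.98], [-2.94, 2.94]. Speed limits (rad/s): [2.57, 2.57, 3.14, 3.14, 3.14, 3.14, 3.14].

INTERFACE

Orientations are given as [roll, pitch, yaw] about the fixed x, y, z axes, in that order (R = Rz(yaw) Ry(pitch) Rx(roll)).
In Python, from cell import read_state, get_image, camera_info, finish_job gives the robot as it stands.
- The arm moves only by the tool play_rows, never from a script. Its argument "deltas" is one flat list of numbers, 7 for each row, row after row: the shift along the tool's x, y, z in mm, then the turn, a rotation vector about the tool's x, y, z in rad, then the opening, from 0 (shut) to 1 (fully open). In form: [dx, dy, dz, ax, ay, az, grip, dx, dy, dz, ax, ay, az, grip, ...]. A call has 1 to 10 rows; each row is the pose to reach, as a shift and turn from the pose commanded when the call began, along the tool's axes at that moment; what a row does not reach only later rows make up. A row lasts 1/8 s, in which the tool goes at most 62.5 mm and 10.7 degrees, less where a joint would pass 70% of its speed; a pose out of reach is approached as far as the arm can. A call with a gripper value outside its range is refused whole. The fingers move at their own pace and stop on an object; the grip force is fixed at half the most. Time passes only in rows, so rows that repeat a pose let the fingers close. It gives the time, the measured TCP pose, the force, the opening and the grip force at its end, in the units of the state.
- read_state(): the state, without advancing time (a new reading comes with each control period).
- get_image(name): name is "side" or "top"; returns the picture (420x560x3 uint8, red, green, blue); there is no depth.
- camera_info(name): a dict with "fx", "fy", "cx", "cy" (pixels), "T" (4x4, takes a point from camera to world coordinates). Camera axes: x right, y down, z forward; pixel columns grow to the right and rows downward; lengths in mm; the calibration is good to about 2 mm. A picture is of the moment at which its call begins. camera_info takes no time and is no camera call.
- finish_job(): hands the job in; it is judged then, once.
The state is a dict: "clock": time; "qpos": joint angles; "qd": joint speeds; "tau": joint torques, N m; "eef_pos": TCP position; "tool_rot": TCP orientation; "force": force on the tool from outside, world axes, zero at the start; "torque": the same for the moment, N m; "width": finger opening in mm; "gripper_force": force on a finger pad.
Only numpy, scipy, OpenCV 4.12 (cv2) and the standard library are available. Lean on these libraries where they do the work, as an engineer would, in place of code of your own. Each camera call takes 0.05 s, during which the arm holds its last target. There are 200 camera calls.

## Working session

There is one attempt and no reset: what is moved stays moved. The work goes in short steps, Python scripts to look and compute and a tool call to move; the robot and the scene stay as the last step left them, time stands still between calls to the robot, and variables do not carry over. Pictures are saved under pics/ and viewed, at most 14 in all, crops included, and the job is handed in when it is done.

Besides the shell and the picture viewer there is one more tool, called in YAML: its name, and indented under it one key for each argument. play_rows: Moves the arm, as the interface text tells. Its arguments: {"type":"object","properties":{"deltas":{"type":"array"}},"required":["deltas"]}

```bash
mkdir -p pics
python3 - <<'E'
from cell import *
import cv2,numpy as np
np.set_printoptions(precision=3,suppress=True)
for n in("top","side"):
    im=get_image(n);cv2.imwrite(f"pics/{n}0.png",im[:,:,::-1]);c=camera_info(n);print(n,{k:np.array(v) for k,v in c.items()})
s=read_state();print(s)
E
```

```text
top {'fx': array(409.334), 'fy': array(409.334), 'cx': array(274.975), 'cy': array(211.537), 'T': array([[   0.003,   -0.999,    0.048,  484.739],
       [  -1.   ,   -0.003,   -0.009,    4.136],
       [   0.009,   -0.047,   -0.999, 1266.877],
       [   0.   ,    0.   ,    0.   ,    1.   ]])}
side {'fx': array(414.725), 'fy': array(414.725), 'cx': array(271.219), 'cy': array(211.896), 'T': array([[   0.998,   -0.045,    0.036,  527.238],
       [  -0.055,   -0.532,    0.845, -849.394],
       [  -0.019,   -0.846,   -0.534,  608.83 ],
       [   0.   ,    0.   ,    0.   ,    1.   ]])}
{'clock': 0.1, 'qpos': array([ 1.091,  0.629,  0.038,  1.518, -0.027,  0.996, -0.02 ]), 'qd': array([ 0.002, -0.002, -0.   , -0.001, -0.001, -0.001,  0.001]), 'tau': array([  0.003, -56.452,   1.231, -19.397,   0.011,   0.005,  -0.   ]), 'eef_pos': array([ 261.188, -594.632,  230.472]), 'tool_rot': array([-3.14 ,  0.   ,  0.414]), 'force': array([-0.385,  0.32 , -0.013]), 'torque': array([-0.026, -0.016,  0.002]), 'gripper_force': 0.0, 'width': 85.28968966249326}
```

View pics/top0.png

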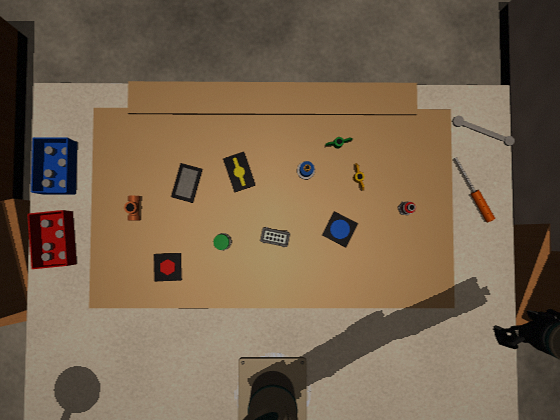

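View pics/side0.png

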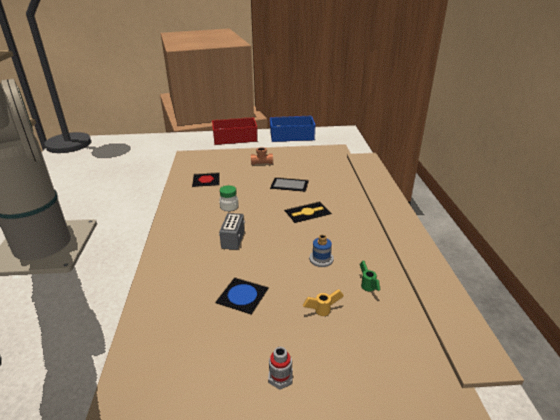

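The top view shows these candidates:
- Sensor: (307,170).
- Coupling: (407,208).
- Hood: (275,237). The grey pad at (187,182) could be taken for it.
- Yellow wing nut: (360,177). The look-alikes are the green one at (339,142) and the painted silhouette at (239,171).
- Jar: (222,241). Tee: (134,207).
- Pads: blue (340,229), red (168,267), grey (187,182), yellow (239,171).

Next I check these choices in one close crop.

```bash
cat > h.py <<'E'
from cell import *
import cv2,numpy as np
np.set_printoptions(precision=3,suppress=True)
def ray(n,u,v,z):
    c=camera_info(n);T=np.array(c["T"]);d=T[:3,:3]@[(u-c["cx"])/c["fx"],(v-c["cy"])/c["fy"],1]
    o=T[:3,3];return (o+d*(z-o[2])/d[2])[:2]
def proj(n,p):
    c=camera_info(n);T=np.array(c["T"]);q=T[:3,:3].T@(np.array(p)-T[:3,3]);return np.array([c["fx"]*q[0]/q[2]+c["cx"],c["fy"]*q[1]/q[2]+c["cy"]])
def blob(im,box,f,n,z):
    u0,v0,u1,v1=box;a=im[v0:v1,u0:u1].astype(int);h=cv2.cvtColor(im[v0:v1,u0:u1],cv2.COLOR_RGB2HSV).astype(int)
    m=f(a,h).astype(np.uint8);k,l,st,_=cv2.connectedComponentsWithStats(m)
    i=1+np.argmax(st[1:,4]);v,u=np.nonzero(l==i)
    P=np.array([ray(n,x+u0,y+v0,z) for x,y in zip(u,v)]);mu=P.mean(0);w,V=np.linalg.eigh(np.cov(P.T));
    r=cv2.minAreaRect(P.astype(np.float32))
    print(len(u),"px",np.array([u.mean()+u0,v.mean()+v0]),"world",mu,"yaw",np.arctan2(V[1,1],V[0,1]),"std",np.sqrt(w),"rect",np.array(r[0]),np.array(r[1]),r[2])
    return mu
red=lambda a,h:((h[...,0]<8)|(h[...,0]>170))&(h[...,1]>130)
blue=lambda a,h:(h[...,0]>95)&(h[...,0]<130)&(h[...,1]>120)
yel=lambda a,h:(h[...,0]>19)&(h[...,0]<35)&(h[...,1]>160)
grey=lambda a,h:(h[...,1]<60)&(h[...,2]>70)
E
python3 - <<'E'
from h import *
im=get_image("top")
cv2.imwrite("pics/crop1.png",cv2.resize(im[120:290,120:430],None,fx=2.58,fy=2.58,interpolation=cv2.INTER_CUBIC)[:,:,::-1])
B=lambda u,v,r=26:(u-r,v-r,u+r,v+r)
for nm,b,f,z in [("padS",B(340,229),blue,4),("padC",B(168,267),red,4),("padH",B(187,182),grey,4),("padW",B(239,171),yel,4),
 ("sensor",B(307,170,18),blue,48),("coup",B(407,208,16),red,30),("hood",B(275,237,22),lambda a,h:(h[...,1]<70),54),("wing",B(360,177,20),yel,42)]:
    print(nm,end=" ");blob(im,b,f,"top",z)
im=get_image("side")
for nm,b,f,z in [("wing",(295,280,350,325),yel,36),("sensor",(300,225,340,270),blue,28),("coup",(260,340,300,390),red,30),("padS",(210,270,280,320),blue,4),("padW",B(307,212),yel,4)]:
    print(nm,end=" ");blob(im,b,f,"side",z)
E
```

```text
padS 313 px [339.559 228.815] world [ 492.058 -206.768] yaw 1.464172536341487 std [15.207 15.664] rect [ 493.033 -206.603] [58.759 58.667] 89.79424285888672
padC 195 px [167.062 266.677] world [374.72  322.716] yaw 1.0189086305332478 std [11.992 12.173] rect [373.752 322.896] [48.809 42.78 ] 0.8300231099128723
padH 430 px [186.205 182.505] world [633.838 267.598] yaw 2.8656556224388408 std [13.683 25.134] rect [634.169 267.69 ] [48.    86.828] 75.2320785522461
padW 184 px [238.587 171.12 ] world [669.923 105.96 ] yaw -2.802860629874304 std [ 7.285 22.77 ] rect [669.393 106.063] [89.497 34.299] 35.13713455200195
sensor 115 px [306.061 169.13 ] world [670.297 -99.683] yaw 2.846092912480166 std [11.739 13.007] rect [ 670.721 -101.007] [39.014 42.296] 89.99402618408203
coup 51 px [408.392 207.137] world [ 558.252 -412.009] yaw 3.136558402976112 std [ 8.239 11.032] rect [ 558.686 -415.393] [27.413 30.652] 89.29383087158203
hood 401 px [274.781 236.768] world [467.715  -6.419] yaw 1.3807566797201622 std [12.597 23.543] rect [468.378  -6.268] [81.02  45.776] 78.28501892089844
wing 53 px [35
[... 217 characters left out ...]
 std [2.058 2.502] rect [ 643.996 -273.343] [6.454 6.067] 11.348514556884766
sensor 97 px [321.598 245.052] world [675.304 -83.356] yaw 2.909416583798515 std [ 9.416 12.586] rect [675.585 -80.13 ] [37.757 39.84 ] 76.49884796142578
coup 136 px [279.912 361.368] world [ 555.449 -399.296] yaw 3.094845063819509 std [ 7.73  10.359] rect [ 555.649 -396.073] [32.263 29.372] 0.642655074596405
padS 527 px [241.865 294.239] world [ 489.734 -207.093] yaw 1.4783548641746296 std [15.883 16.419] rect [ 489.762 -207.19 ] [62.314 63.007] 85.67903137207031
padW 107 px [307.327 210.953] world [667.086 104.992] yaw -2.7974437945217603 std [ 8.273 23.751] rect [666.916 106.833] [87.632 37.022] 2.856637477874756
```

View pics/crop1.png

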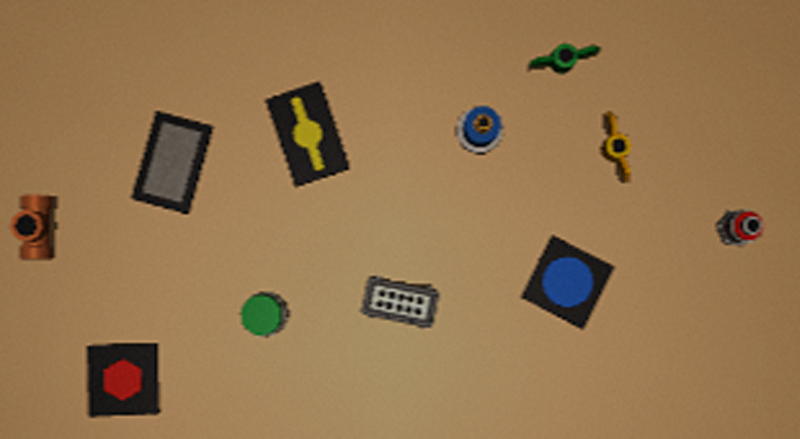

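The crop confirms the choice: sensor (483,125), yellow wing nut (618,147), coupling (742,228), hood (400,302) in crop pixels. The green wing nut at (565,57) and the painted silhouettes are ruled out. I refine the axes using the dark top holes.

Run:
```python
from h import *
def hole(im,n,u,v,r,z):
    g=cv2.cvtColor(im,cv2.COLOR_RGB2GRAY)[v-r:v+r+1,u-r:u+r+1].astype(float)
    w=np.clip(np.percentile(g,60)*.7-g,0,None);V,U=np.mgrid[v-r:v+r+1,u-r:u+r+1]
    c=np.array([(w*U).sum(),(w*V).sum()])/w.sum();print(n,c,ray(n,*c,z))
t=get_image("top");s=get_image("side")
hole(t,"top",307,168,2,66);hole(s,"side",322,239,3,66)
hole(t,"top",411,207,2,66);hole(s,"side",280,351,3,66)
hole(t,"top",360,176,3,36);hole(s,"side",323,297,3,36)
wide=lambda a,h:(h[...,0]>14)&(h[...,0]<35)&(h[...,1]>185)
blob(t,(340,156,380,198),wide,"top",42)
c=np.hstack([cv2.resize(x,(260,260),interpolation=cv2.INTER_CUBIC) for x in(t[147:187,287:327],t[187:227,390:430],t[156:196,340:380])])
d=np.hstack([cv2.resize(x,(260,260),interpolation=cv2.INTER_CUBIC) for x in(s[226:266,302:342],s[341:381,260:300],s[280:320,303:343])])
cv2.imwrite("pics/crop2.png",np.vstack([c,d])[:,:,::-1])
```

```text
top [307.005 167.224] [ 673.228 -100.944]
side [322.181 236.278] [ 672.029 -101.352]
top [411.275 206.718] [ 557.373 -408.435]
side [279.38  351.349] [ 554.224 -408.238]
top [359.431 176.038] [ 651.746 -262.449]
side [322.988 297.421] [ 649.424 -261.929]
128 px [358.531 176.484] world [ 649.582 -258.422] yaw -2.90945099865621 std [ 7.515 19.758] rect [ 651.214 -258.475] [32.853 76.955] 85.18746948242188
```

View pics/crop2.png

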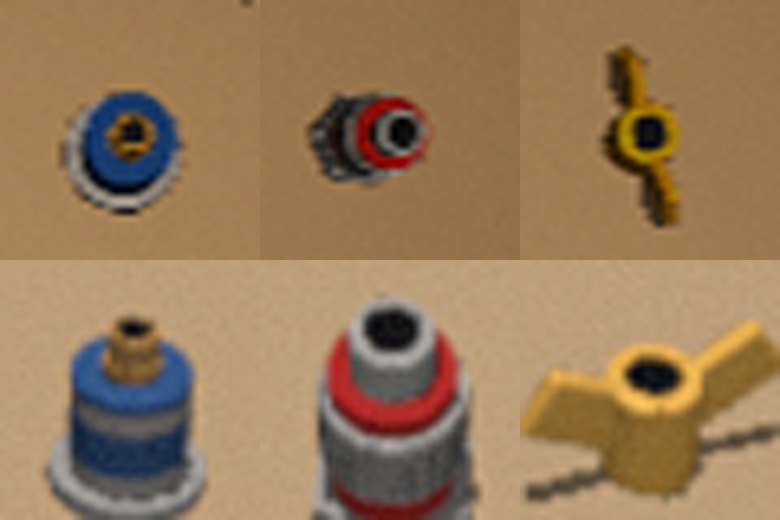

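The crops show the tops clearly, and the two views agree to within 3 mm, so I average them. I follow the order given, sensor first.

```bash
cat > d.py <<'E'
import sys,numpy as np
from cell import read_state
s=read_state();p=np.array(s["eef_pos"]);r=s["tool_rot"];y=r[2]
for a in sys.argv[1:]:
    t=list(map(float,a.split(",")));d=np.array(t[:3])-p
    dy=(t[3]-y+np.pi)%(2*np.pi)-np.pi
    print(a,"->",np.round([np.cos(y)*d[0]+np.sin(y)*d[1],np.sin(y)*d[0]-np.cos(y)*d[1],-d[2]],1),"az",round(-dy,3))
print("at",p.round(1),np.round(r,3),s["clock"])
E
python3 d.py 672.6,-101.1,140,0.414 672.6,-101.1,12,0.414
```

```text
672.6,-101.1,140,0.414 -> [ 575.1 -286.8   91. ] az -0.0
672.6,-101.1,12,0.414 -> [ 575.1 -286.8  219. ] az -0.0
at [ 261.3 -594.9  231. ] [-3.141 -0.     0.414] 0.3
```

play_rows:
  deltas: [575,-287,91,0,0,0,1,575,-287,91,0,0,0,1,575,-287,91,0,0,0,1,575,-287,91,0,0,0,1,575,-287,91,0,0,0,1,575,-287,91,0,0,0,1,575,-287,91,0,0,0,1,575,-287,91,0,0,0,1,575,-287,91,0,0,0,1,575,-287,91,0,0,0,1]

```text
clock: 1.55
eef_pos: [658.5, -117.9, 143.5]
tool_rot: [3.141, -0.0, 0.414]
force: [0.5, -0.5, 0.5]
width: 85.3
gripper_force: 0.0
```

play_rows:
  deltas: [0,0,0,0,0,0,1,0,0,0,0,0,0,1]

```text
clock: 1.8
eef_pos: [656.8, -119.9, 143.4]
tool_rot: [3.141, 0.001, 0.414]
force: [-0.3, -0.7, -0.5]
width: 85.0
gripper_force: 0.0
```

```bash
python3 d.py 672.6,-101.1,140,0.414 672.6,-101.1,12,0.414
```

```text
672.6,-101.1,140,0.414 -> [ 22.  -10.9   3.4] az 0.0
672.6,-101.1,12,0.414 -> [ 22.  -10.9 131.4] az 0.0
at [ 656.8 -119.9  143.4] [3.141e+00 1.000e-03 4.140e-01] 1.8
```

play_rows:
  deltas: [22,-11,3,0,0,0,1,22,-11,40,0,0,0,1,22,-11,80,0,0,0,1,22,-11,115,0,0,0,1,22,-11,131,0,0,0,1,22,-11,131,0,0,0,1,22,-11,131,0,0,0,0,22,-11,131,0,0,0,0,22,-11,131,0,0,0,0,22,-11,131,0,0,0,0]

```text
clock: 3.05
eef_pos: [674.5, -101.2, 14.6]
tool_rot: [3.139, -0.003, 0.413]
force: [-0.7, 0.7, 6.1]
width: 40.7
gripper_force: 61.0
```

play_rows:
  deltas: [0,0,0,0,0,0,0,0,0,0,0,0,0,0,0,0,0,0,0,0,0,0,0,0,0,0,0,0]

```text
clock: 3.55
eef_pos: [674.5, -101.2, 14.6]
tool_rot: [3.139, -0.003, 0.414]
force: [-0.1, -0.7, 6.7]
width: 40.5
gripper_force: 61.0
```

```bash
python3 d.py 490.9,-207,110,0.414
```

```text
490.9,-207,110,0.414 -> [-210.7   23.1  -95.4] az -0.0
at [ 674.5 -101.2   14.6] [ 3.139e+00 -3.000e-03  4.140e-01] 3.55
```

play_rows:
  deltas: [0,0,-30,0,0,0,0,0,0,-75,0,0,0,0,-40,5,-95,0,0,0,0,-90,10,-95,0,0,0,0,-140,16,-95,0,0,0,0,-185,20,-95,0,0,0,0,-211,23,-95,0,0,0,0,-211,23,-95,0,0,0,0,-211,23,-95,0,0,0,0]

```text
clock: 4.68
eef_pos: [489.8, -206.0, 107.8]
tool_rot: [3.141, -0.001, 0.414]
force: [0.9, -0.0, -3.4]
width: 41.0
gripper_force: 61.3
```

```bash
python3 d.py 490.9,-207,23,0.414 490.9,-207,18,0.414
```

```text
490.9,-207,23,0.414 -> [ 0.6  1.4 84.8] az 0.0
490.9,-207,18,0.414 -> [ 0.6  1.4 89.8] az 0.0
at [ 489.8 -206.   107.8] [ 3.141e+00 -1.000e-03  4.140e-01] 4.675
```

play_rows:
  deltas: [0,1,35,0,0,0,0,0,1,65,0,0,0,0,0,1,80,0,0,0,0,0,1,84,0,0,0,0,0,1,86,0,0,0,0,0,1,87,0,0,0,0,0,1,88,0,0,0,0,0,1,88,0,0,0,0]

```text
clock: 5.68
eef_pos: [489.6, -207.5, 20.1]
tool_rot: [3.141, -0.001, 0.414]
force: [0.5, 0.2, -2.9]
width: 40.3
gripper_force: 61.3
```

play_rows:
  deltas: [0,0,1,0,0,0,0,0,0,1,0,0,0,0]

```text
clock: 5.92
eef_pos: [489.4, -207.4, 18.7]
tool_rot: [-3.142, 0.0, 0.414]
force: [-0.4, 0.5, -3.3]
width: 40.8
gripper_force: 61.3
```

play_rows:
  deltas: [0,0,1,0,0,0,0,0,0,1,0,0,0,0]

```text
clock: 6.18
eef_pos: [489.4, -207.4, 18.5]
tool_rot: [3.141, -0.0, 0.414]
force: [-2.0, 0.9, 6.0]
width: 40.6
gripper_force: 62.5
```

play_rows:
  deltas: [0,0,0,0,0,0,0.6,0,0,0,0,0,0,0.8,0,0,0,0,0,0,1,0,0,-20,0,0,0,1,0,0,-70,0,0,0,1,0,0,-110,0,0,0,1,0,0,-110,0,0,0,1]

```text
clock: 7.05
eef_pos: [491.6, -208.3, 130.6]
tool_rot: [3.137, -0.005, 0.414]
force: [-0.0, -0.4, -1.1]
width: 85.1
gripper_force: 0.0
```

```bash
python3 d.py 555.8,-408.3,110,0.414 555.8,-408.3,15,0.414
```

```text
555.8,-408.3,110,0.414 -> [-21.6 209.   20.6] az -0.0
555.8,-408.3,15,0.414 -> [-21.6 209.  115.6] az -0.0
at [ 491.6 -208.3  130.6] [ 3.137 -0.005  0.414] 7.05
```

play_rows:
  deltas: [-6,60,10,0,0,0,1,-12,120,20,0,0,0,1,-18,175,20,0,0,0,1,-22,209,20,0,0,0,1,-22,209,30,0,0,0,1,-22,209,60,0,0,0,1,-22,209,95,0,0,0,1,-22,209,113,0,0,0,1,-22,209,115,0,0,0,1,-22,209,115,0,0,0,1]

```text
clock: 8.3
eef_pos: [553.9, -407.7, 13.4]
tool_rot: [3.141, -0.001, 0.414]
force: [0.2, -0.4, 0.8]
width: 84.9
gripper_force: 0.0
```

play_rows:
  deltas: [0,0,0,0,0,0,0,0,0,0,0,0,0,0,0,0,0,0,0,0,0,0,0,0,0,0,0,0,0,0,0,0,0,0,0,0,0,0,0,0,0,0]

```text
clock: 9.05
eef_pos: [554.3, -408.9, 14.1]
tool_rot: [3.138, -0.001, 0.414]
force: [0.4, -1.1, 5.9]
width: 36.3
gripper_force: 59.8
```

```bash
python3 d.py 373.4,322.7,150,0.914 373.4,322.7,130,1.914
```

```text
373.4,322.7,150,0.914 -> [ 128.3 -742.6 -135.9] az -0.5
373.4,322.7,130,1.914 -> [ 128.3 -742.6 -115.9] az -1.5
at [ 554.3 -408.9   14.1] [ 3.138e+00 -1.000e-03  4.140e-01] 9.05
```

play_rows:
  deltas: [0,0,-40,0,0,0,0,0,0,-90,0,0,0,0,5,-30,-130,0,0,-0.1,0,15,-85,-136,0,0,-0.2,0,25,-145,-136,0,0,-0.3,0,36,-205,-136,0,0,-0.4,0,46,-265,-136,0,0,-0.5,0,56,-325,-136,0,0,-0.6,0,66,-385,-136,0,0,-0.7,0,77,-445,-136,0,0,-0.8,0]

```text
clock: 10.3
eef_pos: [443.5, 32.5, 148.5]
tool_rot: [-3.141, 0.0, 1.217]
force: [1.1, 0.6, -2.8]
width: 36.6
gripper_force: 60.9
```

```bash
python3 d.py 373.4,322.7,145,1.314
```

```text
373.4,322.7,145,1.314 -> [ 247.9 -166.3    3.5] az -0.097
at [443.5  32.5 148.5] [-3.141  0.     1.217] 10.3
```

play_rows:
  deltas: [50,-33,0,0,0,0,0,100,-66,0,0,0,0,0,150,-100,0,0,0,0,0,195,-130,0,0,0,0,0,225,-150,0,0,0,0,0,225,-150,0,0,0,0,0,225,-150,0,0,0,0,0]

```text
clock: 11.18
eef_pos: [382.4, 292.8, 148.2]
tool_rot: [-3.141, 0.002, 1.213]
force: [-0.1, -0.5, -2.1]
width: 36.8
gripper_force: 60.8
```

```bash
python3 d.py 373.4,322.7,25,1.214
```

```text
373.4,322.7,25,1.214 -> [ 24.9 -18.9 123.2] az -0.001
at [382.4 292.8 148.2] [-3.141e+00  2.000e-03  1.213e+00] 11.175
```

play_rows:
  deltas: [25,-19,0,0,0,0,0,25,-19,40,0,0,0,0,25,-19,80,0,0,0,0,25,-19,110,0,0,0,0,25,-19,122,0,0,0,0,25,-19,125,0,0,0,0,25,-19,126,0,0,0,0,25,-19,126,0,0,0,0]

```text
clock: 12.18
eef_pos: [374.5, 324.5, 23.6]
tool_rot: [3.141, -0.002, 1.214]
force: [0.4, -0.6, -3.3]
width: 36.9
gripper_force: 61.0
```

```bash
python3 d.py 373.4,322.7,18,1.214
```

```text
373.4,322.7,18,1.214 -> [-2.  -0.4  5.6] az -0.0
at [374.5 324.5  23.6] [ 3.141e+00 -2.000e-03  1.214e+00] 12.175
```

play_rows:
  deltas: [-2,0,1,0,0,0,0,-2,0,2,0,0,0,0,-2,0,3,0,0,0,0,-2,0,4,0,0,0,0,-2,0,4,0,0,0,0]

```text
clock: 12.8
eef_pos: [373.2, 322.2, 18.6]
tool_rot: [-3.142, 0.0, 1.214]
force: [0.3, 0.2, -2.5]
width: 36.8
gripper_force: 61.0
```

play_rows:
  deltas: [0,0,1,0,0,0,0,0,0,1,0,0,0,0]

```text
clock: 13.05
eef_pos: [373.2, 322.3, 18.0]
tool_rot: [3.141, -0.0, 1.214]
force: [-1.1, -0.9, 2.7]
width: 36.2
gripper_force: 61.6
```

play_rows:
  deltas: [0,0,1,0,0,0,0,0,0,1,0,0,0,0]

```text
clock: 13.3
eef_pos: [373.2, 322.3, 18.0]
tool_rot: [3.141, -0.001, 1.214]
force: [-2.0, -2.2, 13.8]
width: 36.7
gripper_force: 62.9
```

play_rows:
  deltas: [0,0,-1,0,0,0,0,0,0,-1,0,0,0,0.6,0,0,-1,0,0,0,0.8,0,0,-1,0,0,0,1,0,0,-20,0,0,0,1,0,0,-70,0,0,0,1,0,0,-120,0,0,0,1,0,0,-130,0,0,0,1]

```text
clock: 14.3
eef_pos: [374.7, 323.5, 149.6]
tool_rot: [3.139, -0.005, 1.214]
force: [-0.0, 0.5, -1.2]
width: 85.3
gripper_force: 0.0
```

```bash
python3 d.py 466.7,-6.3,120,1.37
python3 - <<'E'
from h import *
im=get_image("top")
g=lambda a,h:(h[...,1]<70)
blob(im,(253,215,297,259),g,"top",54)
w=lambda a,h:(h[...,1]<45)&(h[...,2]>85)
blob(im,(253,215,297,259),w,"top",54)
E
```

```text
466.7,-6.3,120,1.37 -> [-276.8  201.6   29.6] az -0.156
at [374.7 323.5 149.6] [ 3.139 -0.005  1.214] 14.3
403 px [274.754 236.752] world [467.763  -6.341] yaw 1.37532002061824 std [12.618 23.562] rect [468.378  -6.268] [81.02  45.776] 78.28501892089844
167 px [274.928 236.743] world [467.788  -6.855] yaw 1.3604368112398066 std [ 8.565 20.317] rect [467.889  -6.316] [66.732 28.133] 78.28538513183594
```

play_rows:
  deltas: [-48,35,10,0,0,-0.05,1,-98,71,20,0,0,-0.1,1,-148,107,28,0,0,-0.156,1,-198,144,28,0,0,-0.156,1,-245,178,28,0,0,-0.156,1,-277,201,28,0,0,-0.156,1,-277,201,28,0,0,-0.156,1,-277,201,28,0,0,-0.156,1]

```text
clock: 15.35
eef_pos: [463.8, -6.9, 117.7]
tool_rot: [-3.139, -0.0, 1.37]
force: [0.3, 0.5, 0.3]
width: 85.3
gripper_force: 0.0
```

```bash
python3 d.py 466.9,-6.3,7,1.37
```

```text
466.9,-6.3,7,1.37 -> [  1.2   2.9 110.7] az 0.0
at [463.8  -6.9 117.7] [-3.139 -0.     1.37 ] 15.35
```

play_rows:
  deltas: [1,2,35,0,0,0,1,1,2,75,0,0,0,1,1,2,105,0,0,0,1,1,2,110,0,0,0,1,1,2,110,0,0,0,1,1,2,110,0,0,0,0,1,2,110,0,0,0,0,1,2,110,0,0,0,0,1,2,110,0,0,0,0,1,2,110,0,0,0,0]

```text
clock: 16.6
eef_pos: [467.5, -6.7, 9.4]
tool_rot: [3.14, -0.001, 1.37]
force: [0.2, 0.6, 6.5]
width: 43.4
gripper_force: 61.5
```

play_rows:
  deltas: [0,0,0,0,0,0,0,0,0,0,0,0,0,0]

```text
clock: 16.85
eef_pos: [467.4, -6.7, 9.4]
tool_rot: [3.14, -0.0, 1.37]
force: [-0.9, -0.1, 6.6]
width: 43.8
gripper_force: 61.5
```

```bash
python3 d.py 632.6,267.6,130,2.866
```

```text
632.6,267.6,130,2.866 -> [ 301.7  107.2 -120.6] az -1.496
at [467.4  -6.7   9.4] [ 3.14 -0.    1.37] 16.85
```

play_rows:
  deltas: [0,0,-40,0,0,0,0,0,0,-95,0,0,-0.1,0,30,10,-120,0,0,-0.25,0,75,27,-120,0,0,-0.42,0,125,45,-120,0,0,-0.6,0,175,62,-120,0,0,-0.78,0,225,80,-120,0,0,-0.96,0,270,96,-120,0,0,-1.14,0,300,107,-120,0,0,-1.32,0,302,107,-120,0,0,-1.49,0]

```text
clock: 18.1
eef_pos: [631.7, 270.5, 127.8]
tool_rot: [3.14, -0.001, 2.868]
force: [-0.8, -0.6, -2.9]
width: 43.4
gripper_force: 62.6
```

play_rows:
  deltas: [0,0,0,0,0,0,0,0,0,0,0,0,0,0]

```text
clock: 18.35
eef_pos: [631.7, 266.4, 128.1]
tool_rot: [-3.14, -0.0, 2.856]
force: [1.1, -0.5, -2.2]
width: 43.7
gripper_force: 62.6
```

```bash
python3 d.py 632.6,267.6,13.4,2.866
```

```text
632.6,267.6,13.4,2.866 -> [ -0.5   1.4 114.7] az -0.01
at [631.7 266.4 128.1] [-3.14  -0.     2.856] 18.35
```

play_rows:
  deltas: [0,1,35,0,0,-0.01,0,0,1,75,0,0,-0.01,0,0,1,100,0,0,-0.01,0,0,1,109,0,0,-0.01,0,0,1,111,0,0,-0.01,0,0,1,112,0,0,-0.01,0,0,1,113,0,0,-0.01,0,0,1,113,0,0,-0.01,0]

```text
clock: 19.35
eef_pos: [632.7, 268.7, 16.3]
tool_rot: [3.141, 0.001, 2.87]
force: [0.2, 0.2, -2.4]
width: 43.3
gripper_force: 62.7
```

play_rows:
  deltas: [0,0,1,0,0,0,0,0,0,1,0,0,0,0]

```text
clock: 19.6
eef_pos: [632.3, 268.5, 14.7]
tool_rot: [-3.142, 0.0, 2.87]
force: [0.4, -0.1, -2.3]
width: 43.2
gripper_force: 62.7
```

play_rows:
  deltas: [0,0,1,0,0,0,0,0,0,1,0,0,0,0]

```text
clock: 19.85
eef_pos: [632.3, 268.6, 13.6]
tool_rot: [-3.142, -0.0, 2.87]
force: [0.1, 1.7, -2.7]
width: 43.6
gripper_force: 62.9
```

play_rows:
  deltas: [0,0,1,0,0,0,0,0,0,1,0,0,0,0]

```text
clock: 20.1
eef_pos: [632.3, 268.6, 13.5]
tool_rot: [-3.141, 0.0, 2.87]
force: [-3.3, -1.6, 4.8]
width: 43.5
gripper_force: 63.4
```

play_rows:
  deltas: [0,0,0,0,0,0,0.65,0,0,0,0,0,0,0.8,0,0,0,0,0,0,1,0,0,-20,0,0,0,1,0,0,-70,0,0,0,1,0,0,-115,0,0,0,1,0,0,-120,0,0,0,1]

```text
clock: 20.98
eef_pos: [634.4, 270.7, 138.4]
tool_rot: [3.135, 0.006, 2.87]
force: [1.0, -0.5, -1.4]
width: 85.6
gripper_force: 0.0
```

```bash
python3 d.py 650.5,-262.2,120,3.38
```

```text
650.5,-262.2,120,3.38 -> [-158.7 -509.    18.4] az -0.51
at [634.4 270.7 138.4] [3.135 0.006 2.87 ] 20.975
```

play_rows:
  deltas: [-17,-54,10,0,0,-0.1,1,-34,-110,16,0,0,-0.2,1,-52,-167,16,0,0,-0.3,1,-70,-224,16,0,0,-0.4,1,-88,-281,16,0,0,-0.51,1,-106,-338,16,0,0,-0.51,1,-124,-395,16,0,0,-0.51,1,-141,-450,16,0,0,-0.51,1,-155,-495,16,0,0,-0.51,1,-159,-509,16,0,0,-0.51,1]

```text
clock: 22.22
eef_pos: [647.6, -269.5, 116.1]
tool_rot: [-3.14, -0.002, -2.91]
force: [-0.4, 1.0, 1.3]
width: 85.2
gripper_force: 0.0
```

play_rows:
  deltas: [0,0,0,0,0,0,1,0,0,0,0,0,0,1]

```text
clock: 22.48
eef_pos: [649.1, -261.4, 117.0]
tool_rot: [3.14, 0.001, -2.9]
force: [-0.1, -0.1, -0.1]
width: 85.7
gripper_force: 0.0
```

```bash
python3 d.py 650.5,-262.2,4,3.38
```

```text
650.5,-262.2,4,3.38 -> [ -1.1  -1.1 113. ] az 0.003
at [ 649.1 -261.4  117. ] [ 3.14e+00  1.00e-03 -2.90e+00] 22.475
```

play_rows:
  deltas: [-1,-1,35,0,0,0,1,-1,-1,75,0,0,0,1,-1,-1,105,0,0,0,1,-1,-1,112,0,0,0,1,-1,-1,112,0,0,0,1,-1,-1,112,0,0,0,0,-1,-1,112,0,0,0,0,-1,-1,112,0,0,0,0,-1,-1,112,0,0,0,0,-1,-1,112,0,0,0,0]

```text
clock: 23.72
eef_pos: [650.5, -265.1, 5.7]
tool_rot: [-3.141, 0.001, -2.904]
force: [-0.7, 0.9, 6.0]
width: 28.5
gripper_force: 59.2
```

play_rows:
  deltas: [0,0,0,0,0,0,0,0,0,0,0,0,0,0]

```text
clock: 23.98
eef_pos: [650.6, -265.1, 5.7]
tool_rot: [-3.141, 0.001, -2.904]
force: [-0.8, -0.3, 5.8]
width: 28.5
gripper_force: 59.2
```

```bash
python3 d.py 668.6,105.5,130,3.481
python3 - <<'E'
from h import *
t=get_image("top");cv2.imwrite("pics/chk1.png",cv2.resize(t[120:290,120:430],None,fx=2.58,fy=2.58,interpolation=cv2.INTER_CUBIC)[:,:,::-1])
E
```

```text
668.6,105.5,130,3.481 -> [-104.9  355.9 -124.3] az -0.101
at [ 650.6 -265.1    5.7] [-3.141e+00  1.000e-03 -2.904e+00] 23.975
```

View pics/chk1.png

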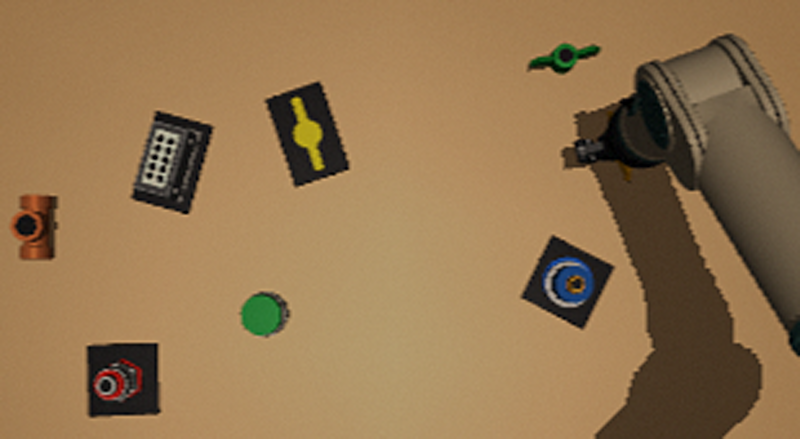

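The picture shows the hood at (160,160), the coupling at (120,380) and the sensor at (570,283), each on its pad. Next I carry the wing nut.

play_rows:
  deltas: [0,0,-40,0,0,0,0,0,0,-90,0,0,0,0,-10,30,-124,0,0,0,0,-25,80,-124,0,0,-0.1,0,-41,136,-124,0,0,-0.1,0,-57,192,-124,0,0,-0.1,0,-73,248,-124,0,0,-0.1,0,-90,304,-124,0,0,-0.1,0,-102,345,-124,0,0,-0.1,0,-105,356,-124,0,0,-0.1,0]

```text
clock: 25.28
eef_pos: [667.0, 110.4, 128.6]
tool_rot: [3.139, 0.0, -2.798]
force: [-0.1, -0.6, -2.1]
width: 28.1
gripper_force: 59.6
```

play_rows:
  deltas: [0,0,0,0,0,0,0,0,0,0,0,0,0,0]

```text
clock: 25.52
eef_pos: [668.3, 102.8, 128.1]
tool_rot: [-3.14, -0.001, -2.806]
force: [0.4, -0.7, -3.2]
width: 28.6
gripper_force: 59.6
```

```bash
python3 d.py 668.6,105.5,9.7,3.481
python3 - <<'E'
from h import *
t=get_image("side");cv2.imwrite("pics/chk2.png",cv2.resize(t[130:330,170:390],None,fx=2.9,fy=2.9,interpolation=cv2.INTER_CUBIC)[:,:,::-1])
E
```

```text
668.6,105.5,9.7,3.481 -> [ -1.2   2.5 118.4] az -0.004
at [668.3 102.8 128.1] [-3.140e+00 -1.000e-03 -2.806e+00] 25.525
```

View pics/chk2.png

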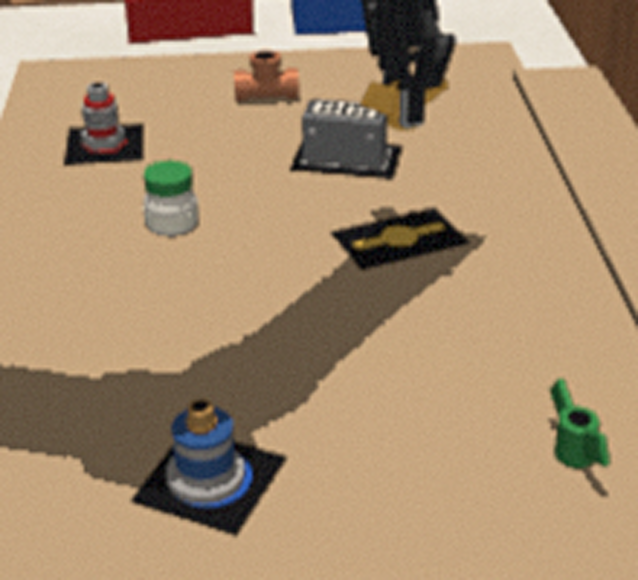

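The sensor, coupling and hood all stand upright on their pads. The sensor, at (205,470) in this crop, sits a few mm off its disc, so I'll measure that after placing the wing nut.

play_rows:
  deltas: [-1,2,35,0,0,0,0,-1,2,75,0,0,0,0,-1,2,102,0,0,0,0,-1,2,112,0,0,0,0,-1,2,114,0,0,0,0,-1,2,115,0,0,0,0,-1,2,116,0,0,0,0,-1,2,117,0,0,0,0,-1,2,117,0,0,0,0]

```text
clock: 26.7
eef_pos: [668.4, 107.7, 11.9]
tool_rot: [-3.141, 0.0, -2.803]
force: [0.3, -1.0, -2.1]
width: 28.5
gripper_force: 59.6
```

play_rows:
  deltas: [0,0,1,0,0,0,0,0,0,1,0,0,0,0]

```text
clock: 26.95
eef_pos: [668.3, 107.7, 10.6]
tool_rot: [-3.142, -0.0, -2.803]
force: [-0.7, 0.0, -2.4]
width: 28.7
gripper_force: 59.6
```

play_rows:
  deltas: [0,0,1,0,0,0,0,0,0,1,0,0,0,0]

```text
clock: 27.2
eef_pos: [668.4, 107.8, 9.8]
tool_rot: [3.142, 0.0, -2.803]
force: [-0.7, -0.1, -1.0]
width: 28.5
gripper_force: 59.8
```

play_rows:
  deltas: [0,0,1,0,0,0,0,0,0,1,0,0,0,0]

```text
clock: 27.45
eef_pos: [668.4, 107.8, 9.7]
tool_rot: [-3.141, 0.0, -2.803]
force: [-1.3, -1.4, 3.6]
width: 28.6
gripper_force: 60.1
```

play_rows:
  deltas: [0,0,0,0,0,0,0.55,0,0,0,0,0,0,0.8,0,0,0,0,0,0,1,0,0,-20,0,0,0,1,0,0,-70,0,0,0,1,0,0,-120,0,0,0,1,60,0,-140,0,0,0,1,120,0,-140,0,0,0,1,180,0,-140,0,0,0,1,180,0,-140,0,0,0,1]

```text
clock: 28.7
eef_pos: [493.2, 45.4, 149.2]
tool_rot: [-3.138, -0.006, -2.801]
force: [1.4, 0.3, -0.4]
width: 85.6
gripper_force: 0.0
```

```bash
cat > m.py <<'E'
from h import *
import sys
t=get_image("top");s=get_image("side")
cv2.imwrite(f"pics/{sys.argv[1]}.png",np.vstack([cv2.resize(t[130:285,130:360],(600,404),interpolation=cv2.INTER_CUBIC)[:,:,::-1]]))
c=[]
for nm,(x,y),z in [("sensor",(490.9,-207),70),("coupling",(373.4,322.7),70),("wing",(668.6,105.5),40)]:
    for n,im in(("top",t),("side",s)):
        u,v=np.rint(proj(n,[x,y,z])).astype(int);p=im[v-20:v+20,u-20:u+20]
        c.append(cv2.resize(p,(240,240),interpolation=cv2.INTER_CUBIC))
        # darkest 5x5-ish blob in the window centre = hole on top of the part
        g=cv2.cvtColor(im,cv2.COLOR_RGB2GRAY).astype(float)
        r=2;w0=cv2.GaussianBlur(g,(0,0),1.2)[v-4:v+5,u-4:u+5];j=np.unravel_index(w0.argmin(),w0.shape);vv,uu=v-4+j[0],u-4+j[1]
        q=g[vv-r:vv+r+1,uu-r:uu+r+1];w=np.clip(np.percentile(q,70)-q,0,None);V,U=np.mgrid[vv-r:vv+r+1,uu-r:uu+r+1]
        k=np.array([(w*U).sum(),(w*V).sum()])/w.sum();print(nm,n,"expect",proj(n,[x,y,z]),"hole",k,ray(n,*k,z)-[x,y])
cv2.imwrite(f"pics/{sys.argv[1]}b.png",np.vstack([np.hstack(c[0::2]),np.hstack(c[1::2])])[:,:,::-1])
print("hood",end=" ");blob(t,(165,155,215,210),lambda a,h:(h[...,1]<45)&(h[...,2]>120),"top",58)
E
python3 m.py fin
```

```text
sensor top expect [343.401 229.088] hole [342.985 229.649] [-1.644  1.229]
sensor side expect [240.589 269.664] hole [238.33 269.63] [-4.515  0.452]
coupling top expect [161.277 269.114] hole [160.545 269.127] [-0.042  2.117]
coupling side expect [203.598 159.402] hole [206.348 164.13 ] [ 11.06  -34.411]
wing top expect [237.783 169.806] hole [236.46  169.455] [1.046 3.992]
wing side expect [308.278 199.473] hole [307.822 198.619] [-0.633  4.605]
hood 97 px [182.093 180.928] world [632.099 268.547] yaw 2.8850075664219226 std [ 7.768 20.208] rect [631.745 269.706] [26.858 63.742] 74.92564392089844
```

View pics/finb.png

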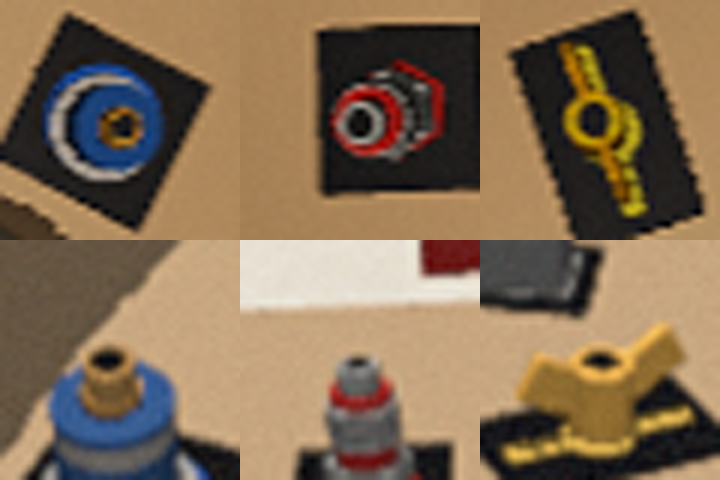

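View pics/fin.png

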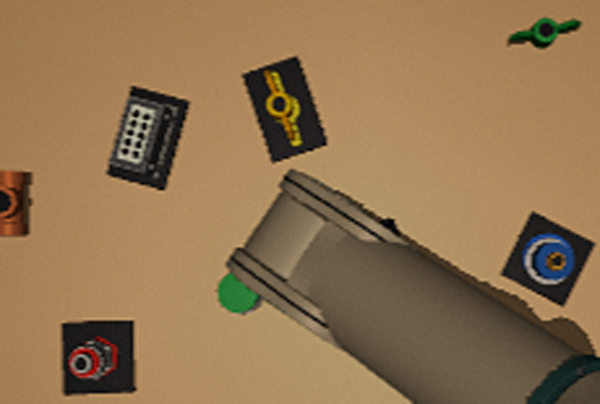

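All four parts stand upright on their silhouettes. The sensor is about 3 mm off, the coupling about 2 mm, the hood about 2 mm and 1°, and the wing nut about 4 mm with its wings parallel to the bar. The arm is clear, so I hand in.

```bash
python3 -c "from cell import *;print(finish_job())"
```

```text
the job is handed in; nothing more can be done
None
```

All four parts are upright on their matching pads, within about 5 mm of centre by camera, with the hood and wing nut lined up; the jar and tee were left alone, and the job was handed in at about 29 s.

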